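Release the vial carousel and hold its index pin out

ROBOT

A 6-joint arm with a two-finger parallel gripper is mounted at the origin on a cart in front of the work surface, level with it; the furniture and walls round the work are solid. World frame = base frame: x ahead of the robot, y to its left, z up, the work surface at z = 0. Lengths are in m, angles in rad, forces in N, time in s.
With the tool pointing down it reaches from about 0.275 to 0.725 m from the base axis. Payload 15.9 kg.
Tool frame: the origin (TCP) lies between the finger pads; the fingertips stand 19 mm ahead of it and the grasp point (between the pads) is the TCP; z points along the fingers, y is the line along which they close (so a half turn about z gives the same grasp; the last joint's range is limited). The gripper opens to 85 mm and grips with 20 to 120 N. Pads are 22 mm wide; open, the fingers measure 114 mm over their backs; the gripper's body (76 mm by 85 mm) begins 54 mm behind the grasp point. The pads swing forward as they close: fully open they stand 13 mm farther back than shut.
Start: joints at [1.323, 0.213, -0.034, 1.323, 0, 1.571], TCP at [0.123, 0.485, 0.25] pointing down, gripper open.
Joint ranges: [-2.98, 2.98], [-0.74, 1.72], [-1.14, 1.35], [-2.1, 2.04], [-1.57, 1.44], [-3.14, 3.14]. Speed limits (rad/s): [1.89, 1.89, 2.39, 2.57, 3.14, 3.14].

INTERFACE

Orientations are given as a unit quaternion [w, x, y, z].
In Python, from bench import monitor, grab_frame, camera_params, finish_job, finder gives the robot as it stands. The module is installed in compiled form; this text tells all that it offers.
- The arm moves only by the tool carry_out, never from a script. Its argument "plan" is a list of rows, each an object of numbers: "tx", "ty", "tz": the shift along the tool's x, y, z in m; "turn": the turn about the tool's z in rad; "jaw": the closure, from 0 (fully open) to 1 (shut). In form: [{"tx": .., "ty": .., "tz": .., "turn": .., "jaw": ..}, ...]. A call has 1 to 10 rows; each row shifts and turns the commanded pose from where the row before left it, along the tool's axes as they then stand; what a row does not reach is not made up. A row lasts 1/8 s, in which the tool goes at most 62.5 mm and 10.7 degrees, less where a joint would pass 70% of its speed; a pose out of reach is approached as far as the arm can. A call with a gripper value outside its range is refused whole. The fingers move at their own pace and stop on an object; "newtons" is the grip in N (left out, the last holds). Time passes only in rows, so rows that do not move let the fingers close. It gives the time, the measured TCP pose, the force, the opening and the grip force at its end, in the units of the state.
- monitor.get_obs(): the state, without advancing time (a new reading comes with each control period).
- grab_frame(name): name is "scene" or "top"; returns the picture (480x640x3 uint8, red, green, blue); there is no depth.
- camera_params(name): a dict with "vertical_fov" (degrees; the focal length in pixels is half the picture's height over the tangent of half this angle, whatever the lens; pixels are square), "cx", "cy" (the principal point, pixels), "cam_to_world" (4x4, takes a point from camera to world coordinates). Camera axes: x right, y up, looking along -z (the intrinsics and any distortion apply to the point x, -y, -z); pixel columns grow to the right and rows downward; lengths in m; the calibration is good to about 2 mm. A picture is of the moment at which its call begins. camera_params takes no time and is no camera call.
- finish_job(): hands the job in; it is judged then, once.
Trained networks look in the newest picture that a camera, given by its name, has taken for a name from the list of things; names that differ only in an ending like _2 or _b are one class to them, and where a whole thing is asked for, a point or a joint stands for the part that bears it (a point fixed in the world has none). Each returns a list of dicts, best first, with "confidence" (0 to 1); they miss things now and then, are a little off and sometimes report something else, mostly with a low value. They report only what shows in the picture. A call takes as long as a camera call. They do not tell look-alikes from the thing itself.
- finder.recognise(query, camera): "point" ([x, y, z] in m, in world coordinates, good to about 4 mm: the middle of the surface that is visible of it).
- finder.cut_out(query, camera): "region" (480x640 bool, what is visible of it).
The state is a dict: "t": time; "qpos": joint angles; "qvel": joint speeds; "tau": joint torques, N m; "tcp_pos": TCP position; "ee_rot": TCP orientation; "ft_force": force on the tool from outside, world axes, zero at the start; "ft_torque": the same for the moment, N m; "grip_width": opening from 0.0 (shut) to 1.0 (fully open); "grasp_force": force on a finger pad.
Only numpy, scipy, OpenCV 4.12 (cv2) and the standard library are available. Lean on these libraries where they do the work, as an engineer would, in place of code of your own. Each camera call takes 0.05 s, during which the arm holds its last target. There are 200 camera calls.

TASK

A colleague is about to turn the vial carousel, so free it: first turn the black clamp knob anticlockwise (seen from above) until it clicks over its detent into the released position, and leave it there. Only then grip the red head of the sprung index plunger, pull it straight up as far as it goes, so that its pin is clear of the hole in the disc, and finish while still holding it there. Leave the vials standing in their seats, and do not disturb the timer and the glassware round about.

Things in the scene. Friction and masses are not known exactly. Their poses are not given: they have to be found in the camera images.
- carousel: Vial carousel, fixed to the worktop: grey base 150 mm (x) by 270 mm (y, -160 to +110), 16 mm high; aluminium disc 132 mm across, top 40 mm high. Origin: on the disc's axis, at the underside; z up. Clamp knob at (0,-108) mm, plunger at (0,+54) mm, black vial seats at (47,-8), (-47,-8), (24,-44), (-24,-44) mm, one empty; vial tops 98 mm high. Position and yaw (-0.45 to 0.4 rad) vary.
- knob_grip (a point): Centre of the black clamp knob's bar grip, on its vertical axis, 71 mm above the worktop. The bar is 40 mm long (along this point's x, which turns with the knob and at the start equals the carousel's x), 12 mm wide (y), 58 to 85 mm above the worktop; below it a 44 mm round skirt on a grey 48 mm housing. White mark on the bar's +x end; red dot: clamped, green dot: released.
- clamp_knob (a joint): Angle of the clamp knob: 0 = clamped (start), 1.2 rad (end stop) = released; grows anticlockwise seen from above. A detent lies between: it resists with up to about 0.1 N m until 0.6 rad, then snaps by itself to 1.2 rad (and back to 0 if let go before 0.6).
- plunger_grip (a point): Centre of the red head of the index plunger, on its vertical axis, 96.5 mm above the worktop when seated. Head round, 23 mm across (26 mm rim on its top 5 mm), 24 mm high (12 mm above and below this point). Below it a 16 mm steel barrel, 14 mm high, on a dark bracket 30 mm wide, top 70 mm above the worktop. The 8 mm pin runs down through these into the disc.
- index_plunger (a joint): How far the plunger is pulled up: 0 = seated (start), 0.020 m = fully out, at its stop. The pin leaves the hole in the disc at about 0.008 m. A spring pulls it back with 6 N at 0 and 10 N at 0.020; let go, it snaps shut.
- vial_0_center (a point): Centre (half-way up) of a sample vial, 23 mm in diameter, 56 mm high, with a white screw cap, standing loose in a seat 16 mm deep on the disc. Leave it standing.
- vial_1_center (a point): Centre (half-way up) of a sample vial, 23 mm in diameter, 56 mm high, with a white screw cap, standing loose in a seat 16 mm deep on the disc. Leave it standing.
- vial_2_center (a point): Centre (half-way up) of a sample vial, 23 mm in diameter, 56 mm high, with a black screw cap, standing loose in a seat 16 mm deep on the disc. Leave it standing.
- timer: A loose white digital timer, 29 x 66 x 59 mm, standing on the worktop; origin under its centre. Leave alone.
- beaker_100: A loose clear low beaker, 54 mm in diameter, 70 mm high; origin under its centre. Leave alone.
- titration_flask: A loose conical flask with an orange sample, 64 mm in diameter, 108 mm high; origin under its centre. Leave alone.
Not all that is in view belongs to the job. Leave any green or orange look-alike of the part that bears vial_2_center alone.

How it is judged:
By the outcome, as a careful person would: the job done as asked, in the order asked, and still so for the second after the job is handed in, while the arm keeps its last pose, push and grip.
It also fails if it takes over 43 s, if anything falls off the work surface, if the arm or the gripper's body presses on something with over 40 N, if the wrist force passes 120 N, or if a joint passes its speed limit or range.

## Working session

There is one attempt and no reset: what is moved stays moved. The work goes in short steps, Python scripts to look and compute and a tool call to move; the robot and the scene stay as the last step left them, time stands still between calls to the robot, and variables do not carry over. Pictures are saved under pics/ and viewed, at most 10 in all, crops included, and the job is handed in when it is done.

Besides the shell and the picture viewer there is one more tool, called after "Request:" as name(argument=value, ...), one argument or row to a line, values as JSON. carry_out: Moves the arm, as the interface text tells. Its arguments: {"type":"object","properties":{"plan":{"type":"array"},"newtons":{"type":"number"}},"required":["plan"]}

```bash
mkdir -p pics
cat > h.py <<'E'
import numpy as np, cv2
from bench import monitor, grab_frame, camera_params, finish_job, finder
def save(cam,name):
    im=grab_frame(cam); cv2.imwrite('pics/'+name,im[:,:,::-1]); return im
def K(cam):
    p=camera_params(cam); f=240/np.tan(np.radians(p['vertical_fov'])/2); return p,f
def proj(cam,P):
    p,f=K(cam); T=np.linalg.inv(np.array(p['cam_to_world'])); c=T[:3,:3]@np.array(P)+T[:3,3]
    return np.array([p['cx']+f*c[0]/-c[2], p['cy']-f*c[1]/-c[2]])
def unproj(cam,uv,z):
    p,f=K(cam); M=np.array(p['cam_to_world']); d=M[:3,:3]@np.array([(uv[0]-p['cx'])/f,-(uv[1]-p['cy'])/f,-1]); o=M[:3,3]
    return o+d*(z-o[2])/d[2]
E
python3 - <<'E'
from h import *
np.set_printoptions(precision=4,suppress=True)
a=save('top','t1.png');b=save('scene','s1.png')
for c in('top','scene'):
    p=camera_params(c);print(c,p)
    for q in('knob_grip','plunger_grip','carousel','vial_0_center','vial_2_center','timer','beaker_100','titration_flask'):
        print(q,[(np.round(r['point'],4).tolist(),round(r['confidence'],2)) for r in finder.recognise(q,c)][:5])
print(monitor.get_obs())
E
```

```text
top {'vertical_fov': 46.175459216100904, 'cx': 318.12462734946956, 'cy': 238.3936318805189, 'cam_to_world': array([[ 0.0207,  0.9982, -0.057 ,  0.4467],
       [-0.9998,  0.0205, -0.0037,  0.0945],
       [-0.0026,  0.0571,  0.9984,  1.3528],
       [ 0.    ,  0.    ,  0.    ,  1.    ]])}
knob_grip [([0.4816, 0.132, 0.0585], 0.29)]
plunger_grip [([0.4795, 0.2946, 0.1051], 0.51)]
carousel [([0.4743, 0.2112, 0.0155], 0.6)]
vial_0_center [([0.5038, 0.1938, 0.0956], 0.38)]
vial_2_center [([0.6075, 0.2311, 0.051], 0.4)]
timer [([0.5255, -0.202, 0.0439], 0.53), ([0.4834, 0.1338, 0.0548], 0.3)]
beaker_100 [([0.41, -0.2078, 0.0206], 0.73)]
titration_flask [([0.6741, 0.3413, 0.0467], 0.9)]
scene {'vertical_fov': 44.433328032067294, 'cx': 312.9060999739234, 'cy': 236.9931916877437, 'cam_to_world': array([[-0.7434,  0.3408, -0.5755, -0.1436],
       [-0.6688, -0.3836,  0.6368,  0.8199],
       [-0.0037,  0.8583,  0.5131,  0.7027],
       [ 0.    ,  0.    ,  0.    ,  1.    ]])}
knob_grip []
plunger_grip [([0.4744, 0.2984, 0.106], 0.53)]
carousel []
vial_0_center [([0.5002, 0.2056, 0.0781], 0.85), ([0.4289, 0.2357, 0.0786], 0.53)]
vial_2_center [([0.6034, 0.2967, 0.0343], 0.91), ([0.5225, 0.2391, 0.0789], 0.65), ([0.6082, 0.2377, 0.0328], 0.51)]
timer [([0.6742, 0.3574, 0.0446], 0.22)]
beaker_100 [([0.409, -0.1826, 0.0466], 0.93)]
titration_flask [([0.671, 0.3543, 0.0489], 0.73)]
{'t': 0.9, 'qpos': array([ 1.323 ,  0.2129, -0.0344,  1.3235,  0.0001,  1.5708]), 'qvel': array([ 0.001 , -0.0004, -0.    ,  0.001 , -0.0005,  0.0003]), 'tau': array([  0.0013, -68.5954,  48.7326,   0.0011,  -0.0002,  -0.    ]), 'tcp_pos': array([0.1226, 0.4847, 0.2503]), 'ee_rot': array([-0.    ,  0.1236,  0.9923,  0.    ]), 'ft_force': array([-0.28  ,  0.1179, -0.3254]), 'ft_torque': array([ 0.0031,  0.0262, -0.0534]), 'grasp_force': 0.0, 'grip_width': 0.9998030708502503}
```

View pics/t1.png

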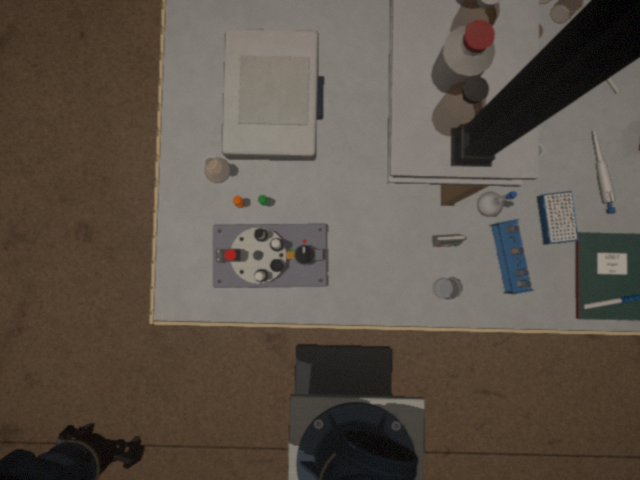

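View pics/s1.png

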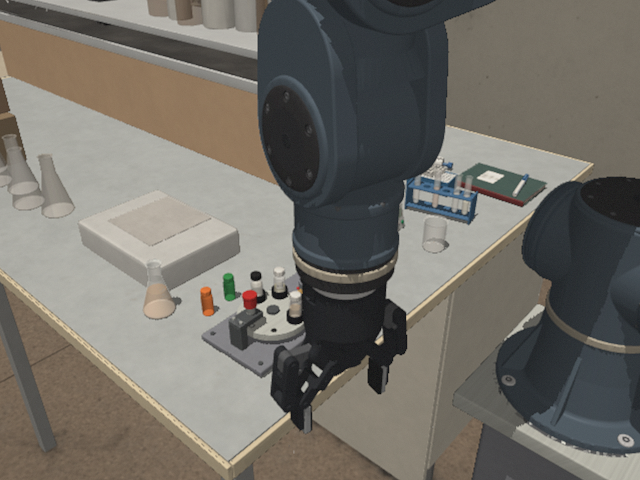

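The top view shows the carousel base at about (270,255): red plunger head at (231,255), black knob at (304,254), and the orange (238,201) and green (264,200) look-alikes clear of it. I'll estimate the pose and check it in one enlarged crop.

```bash
cat > fit.py <<'E'
from h import *
from scipy.optimize import least_squares
def base_fit(im):
    # grey base: corners -> fit x,y,yaw
    hsv=cv2.cvtColor(im,cv2.COLOR_RGB2HSV)
    r=im.astype(int); red=((r[:,:,0]>120)&(r[:,:,1]<60)&(r[:,:,2]<60))
    red[:,:215]=0; red[:,245:]=0; red[:240]=0; red[275:]=0
    v,u=np.nonzero(red); return u.mean(),v.mean(),len(u)
E
python3 - <<'E'
from fit import *
np.set_printoptions(precision=4,suppress=True)
im=cv2.imread('pics/t1.png')[:,:,::-1].copy()
u,v,n=base_fit(im);print(u,v,n)
P=unproj('top',(u,v),0.1085);print('plunger',P)
Q=unproj('top',(304,253.5),0.085);print('knob',Q)
d=P[:2]-Q[:2];print(np.linalg.norm(d),'yaw',np.arctan2(-d[0],d[1]))
for c in[(214,225),(327,223),(328,286),(214,287)]:print(unproj('top',c,.016))
x0,y0,x1,y1=200,210,340,300;s=5
big=cv2.resize(im[y0:y1,x0:x1],None,fx=s,fy=s,interpolation=cv2.INTER_CUBIC)
yaw=np.arctan2(-d[0],d[1]);R=np.array([[np.cos(yaw),-np.sin(yaw)],[np.sin(yaw),np.cos(yaw)]])
O=P[:2]-R@[0,.054];print('O',O)
for l,z,c in[((0,-.108),.085,(255,0,0)),((0,.054),.1085,(0,255,0)),((0,0),.04,(0,0,255)),((.047,-.008),.098,(255,0,255)),((-.047,-.008),.098,(255,0,255)),((.024,-.044),.098,(255,0,255)),((-.024,-.044),.098,(255,0,255)),((.075,.11),.016,(0,255,255)),((.075,-.16),.016,(0,255,255)),((-.075,-.16),.016,(0,255,255)),((-.075,.11),.016,(0,255,255))]:
    q=proj('top',[*(O+R@l),z]);q=((q-[x0,y0]+.5)*s).astype(int);cv2.drawMarker(big,tuple(map(int,q)),c,0,14,1)
cv2.imwrite('pics/t1c.png',big[:,:,::-1])
E
```

```text
229.77083333333334 254.22916666666666 96
plunger [0.4787 0.2937 0.1085]
knob [0.4844 0.1303 0.085 ]
0.16349791345624506 yaw 0.03485508059677458
[0.5499 0.3482 0.016 ]
[0.5602 0.0791 0.016 ]
[0.4107 0.0738 0.016 ]
[0.4028 0.3436 0.016 ]
O [0.4806 0.2397]
```

View pics/t1c.png

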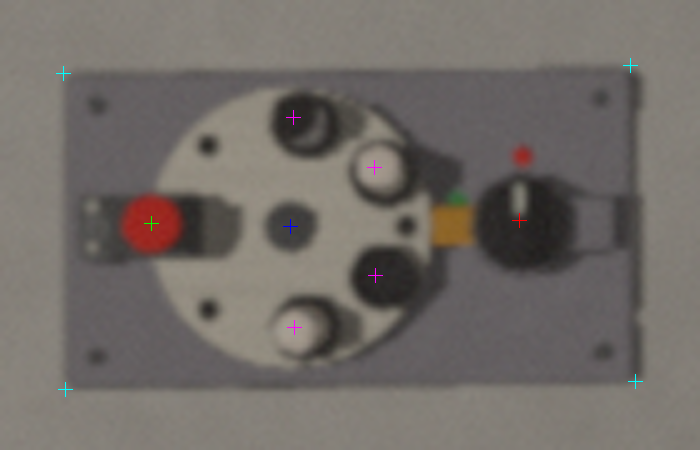

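The crop confirms the fit: the markers land on the plunger head, disc axis, caps and base corners. The yaw is about 0.034, the knob is at (0.484,0.130) and the plunger at (0.479,0.294). Next I move above the knob.

Request:
carry_out(
  plan=[
    {"tx": -0.0437, "ty": -0.0256, "tz": 0.005, "turn": 0, "jaw": 0.6},
    {"tx": -0.0437, "ty": -0.0256, "tz": 0.005, "turn": 0, "jaw": 0.6},
    {"tx": -0.0437, "ty": -0.0256, "tz": 0.005, "turn": 0, "jaw": 0.6},
    {"tx": -0.0437, "ty": -0.0256, "tz": 0.005, "turn": 0, "jaw": 0.6},
    {"tx": -0.0437, "ty": -0.0256, "tz": 0.005, "turn": 0, "jaw": 0.6},
    {"tx": -0.0437, "ty": -0.0256, "tz": 0.005, "turn": 0, "jaw": 0.6},
    {"tx": -0.0437, "ty": -0.0256, "tz": 0.005, "turn": 0, "jaw": 0.6},
    {"tx": -0.0437, "ty": -0.0256, "tz": 0.005, "turn": 0, "jaw": 0.6},
    {"tx": -0.0437, "ty": -0.0256, "tz": 0.005, "turn": 0, "jaw": 0.6},
    {"tx": -0.0437, "ty": -0.0256, "tz": 0.005, "turn": 0, "jaw": 0.6},
  ],
  newtons=40,
)

```text
t: 2.15
tcp_pos: [0.4846, 0.1279, 0.2003]
ee_rot: [0.0, 0.124, 0.992, 0.0]
ft_force: [0.4, 1.1, -0.5]
grip_width: 0.399
grasp_force: 0.0
```

Request:
carry_out(
  plan=[
    {"tx": 0, "ty": 0, "tz": 0, "turn": -0.14, "jaw": 0.6},
    {"tx": 0, "ty": 0, "tz": 0, "turn": -0.142, "jaw": 0.6},
    {"tx": 0, "ty": 0, "tz": 0, "turn": 0, "jaw": 0.6},
  ],
)

```text
t: 2.52
tcp_pos: [0.4835, 0.1292, 0.2002]
ee_rot: [-0.0, -0.017, 1.0, -0.0]
ft_force: [0.5, -0.0, 0.4]
grip_width: 0.4
grasp_force: 0.0
```

```bash
cat > st.py <<'E'
from h import *
from scipy.spatial.transform import Rotation as Ro
np.set_printoptions(precision=4,suppress=True)
o=monitor.get_obs();q=o['ee_rot'];R=Ro.from_quat([q[1],q[2],q[3],q[0]]).as_matrix()
print('t',o['t'],'q',o['qpos'],'tcp',o['tcp_pos'],'F',o['ft_force'],'T',o['ft_torque'],'w',o['grip_width'],o['grasp_force'])
print('yang',np.arctan2(R[1,1],R[0,1]),'z',R[:,2])
for n,P in(('knob',[.4844,.1303,.080]),('plunger',[.4787,.2937,.094])):print(n,'tool delta',R.T@(np.array(P)-o['tcp_pos']))
E
python3 - <<'E'
import st
from h import *
save('scene','s2.png');im=save('top','t2.png')
print(proj('scene',[.4844,.1303,.085]),proj('scene',[.4787,.2937,.1085]))
E
```

```text
t 2.525 q [ 0.2612  0.2286 -0.1414  1.2009 -0.      0.228 ] tcp [0.4835 0.1292 0.2002] F [ 0.4883 -0.0084  0.4323] T [ 0.0128 -0.0324  0.0358] w 0.4002894999923649 0.0
yang 1.6040095023523269 z [-0.0001 -0.     -1.    ]
knob tool delta [-0.0009  0.001   0.1202]
plunger tool delta [-0.0006  0.1645  0.1062]
[311.1479 264.156 ] [249.0395 293.573 ]
```

View pics/s2.png

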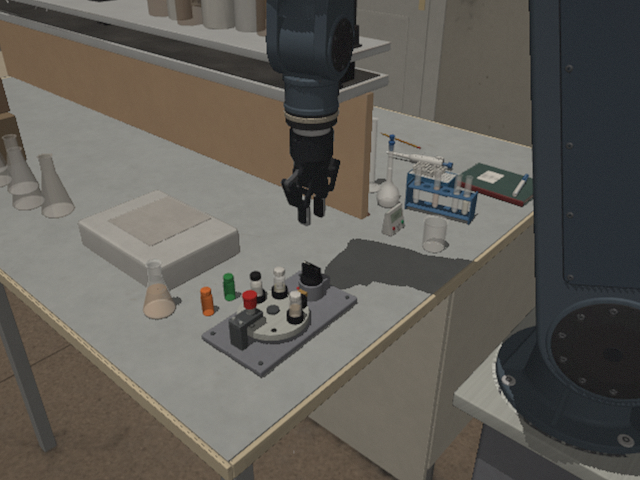

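The scene view shows the gripper above the carousel. The knob top at (311,265) and the red head at (249,296) agree with my projections. Going down on the bar.

Request:
carry_out(
  plan=[
    {"tx": -0.001, "ty": 0.001, "tz": 0.03, "turn": 0, "jaw": 0.6},
    {"tx": 0, "ty": 0, "tz": 0.03, "turn": 0, "jaw": 0.6},
    {"tx": 0, "ty": 0, "tz": 0.025, "turn": 0, "jaw": 0.6},
    {"tx": 0, "ty": 0, "tz": 0.02, "turn": 0, "jaw": 0.6},
    {"tx": 0, "ty": 0, "tz": 0.014, "turn": 0, "jaw": 0.6},
    {"tx": 0, "ty": 0, "tz": 0, "turn": 0, "jaw": 0.6},
  ],
)

```text
t: 3.38
tcp_pos: [0.4839, 0.1304, 0.0807]
ee_rot: [-0.001, -0.017, 1.0, -0.0]
ft_force: [-0.6, 0.2, 0.1]
grip_width: 0.398
grasp_force: 0.0
```

Request:
carry_out(
  plan=[
    {"tx": 0, "ty": 0, "tz": 0, "turn": 0, "jaw": 0.8},
    {"tx": 0, "ty": 0, "tz": 0, "turn": 0, "jaw": 1},
    {"tx": 0, "ty": 0, "tz": 0, "turn": 0, "jaw": 1},
    {"tx": 0, "ty": 0, "tz": 0, "turn": 0, "jaw": 1},
    {"tx": 0, "ty": 0, "tz": 0, "turn": 0, "jaw": 1},
  ],
  newtons=40,
)

```text
t: 4.0
tcp_pos: [0.485, 0.1317, 0.0824]
ee_rot: [0.001, -0.017, 1.0, 0.001]
ft_force: [-2.4, 10.3, 1.9]
grip_width: 0.131
grasp_force: 43.3
```

```bash
python3 st.py
```

```text
t 4.0 q [ 0.2638  0.3132 -0.3428  0.9128  0.0025  0.229 ] tcp [0.485  0.1317 0.0824] F [-2.4284 10.326   1.8884] T [ 1.9082  0.4444 -0.0443] w 0.130689926841804 43.27620506286621
yang 1.6055095557762304 z [ 0.0013  0.0029 -1.    ]
knob tool delta [ 0.0006 -0.0014  0.0023]
plunger tool delta [ 0.0006  0.1621 -0.0112]
```

Request:
carry_out(
  plan=[
    {"tx": 0, "ty": 0.0015, "tz": 0, "turn": 0, "jaw": 1},
    {"tx": 0, "ty": 0, "tz": 0, "turn": -0.13, "jaw": 1},
    {"tx": 0, "ty": 0, "tz": 0, "turn": -0.13, "jaw": 1},
    {"tx": 0, "ty": 0, "tz": 0, "turn": -0.13, "jaw": 1},
    {"tx": 0, "ty": 0, "tz": 0, "turn": -0.13, "jaw": 1},
    {"tx": 0, "ty": 0, "tz": 0, "turn": -0.13, "jaw": 1},
  ],
)

```text
t: 4.75
tcp_pos: [0.4848, 0.1326, 0.0823]
ee_rot: [0.001, -0.338, 0.941, 0.001]
ft_force: [-4.4, 5.4, 7.3]
grip_width: 0.13
grasp_force: 44.1
```

```bash
python3 st.py
```

```text
t 4.75 q [ 0.2662  0.3137 -0.3422  0.9134  0.0012 -0.4224] tcp [0.4848 0.1326 0.0823] F [-4.4386  5.4151  7.3369] T [1.0225 0.678  0.0122] w 0.1302472324164166 44.12440359592438
yang 2.259418369384534 z [ 0.0011  0.0015 -1.    ]
knob tool delta [ 0.0017 -0.0015  0.0023]
plunger tool delta [-0.0977  0.1283 -0.0114]
```

Request:
carry_out(
  plan=[
    {"tx": 0, "ty": 0, "tz": 0, "turn": -0.14, "jaw": 1},
    {"tx": 0, "ty": 0, "tz": 0, "turn": -0.14, "jaw": 1},
    {"tx": 0, "ty": 0, "tz": 0, "turn": -0.14, "jaw": 1},
    {"tx": 0, "ty": 0, "tz": 0, "turn": -0.13, "jaw": 1},
    {"tx": 0, "ty": 0, "tz": 0, "turn": 0, "jaw": 1},
  ],
)

```text
t: 5.38
tcp_pos: [0.4844, 0.1329, 0.0823]
ee_rot: [0.001, -0.58, 0.815, 0.001]
ft_force: [-7.0, 8.1, 10.5]
grip_width: 0.13
grasp_force: 44.4
```

```bash
python3 st.py
```

```text
t 5.375 q [ 0.2665  0.3136 -0.3424  0.9138  0.0022 -0.97  ] tcp [0.4844 0.1329 0.0823] F [-6.9635  8.0833 10.4748] T [1.6155 1.2487 0.0217] w 0.13022771349404397 44.39868092536926
yang 2.8073576871293757 z [ 0.0003  0.0024 -1.    ]
knob tool delta [ 0.0025 -0.0009  0.0023]
plunger tool delta [-0.15    0.0581 -0.0113]
```

Request:
carry_out(
  plan=[
    {"tx": 0, "ty": 0, "tz": 0, "turn": 0, "jaw": 0.6},
    {"tx": 0, "ty": 0, "tz": 0, "turn": 0, "jaw": 0.6},
    {"tx": 0, "ty": 0, "tz": 0, "turn": 0, "jaw": 0.6},
    {"tx": 0, "ty": 0, "tz": -0.015, "turn": 0, "jaw": 0.6},
    {"tx": 0, "ty": 0, "tz": -0.03, "turn": 0, "jaw": 0.6},
    {"tx": 0, "ty": 0, "tz": -0.05, "turn": 0, "jaw": 0.6},
    {"tx": 0, "ty": 0, "tz": -0.03, "turn": 0, "jaw": 0.6},
  ],
)

```text
t: 6.25
tcp_pos: [0.4849, 0.132, 0.2097]
ee_rot: [0.001, -0.579, 0.816, -0.001]
ft_force: [0.2, -1.1, -0.1]
grip_width: 0.399
grasp_force: 0.0
```

Run:
```python
import st
from h import *
a=save('top','t3.png')[210:300,200:340];b=save('scene','s3.png')[230:370,190:370]
a=cv2.resize(a,(560,360),interpolation=2);b=cv2.resize(b,(720,560),interpolation=2)
cv2.imwrite('pics/t3c.png',a[:,:,::-1]);cv2.imwrite('pics/s3c.png',b[:,:,::-1])
```

```text
t 6.25 q [ 0.2658  0.2265 -0.12    1.2215 -0.0001 -0.9684] tcp [0.4849 0.132  0.2097] F [ 0.2155 -1.0639 -0.0962] T [-0.0122 -0.0203 -0.0347] w 0.3990515349574144 0.0
yang 2.8049204480308205 z [ 0.0027  0.0006 -1.    ]
knob tool delta [0.0019 0.0003 0.1297]
plunger tool delta [-0.1504  0.0596  0.1158]
```

View pics/s3c.png

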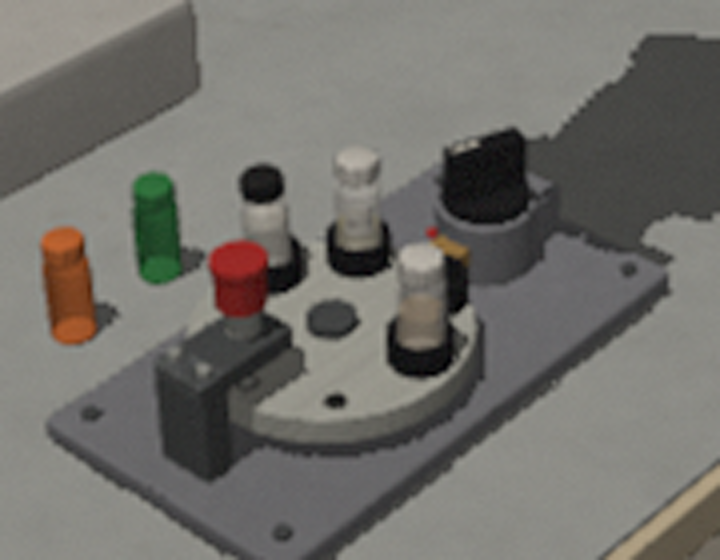

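The knob's white mark (466,147 in the crop) has swung from +x towards +y, so it is in the released position. All three vials are standing. Next I refine the plunger position by triangulation.

Run:
```python
from h import *
from scipy.optimize import least_squares
def red(f,x0,y0,x1,y1):
    r=cv2.imread(f)[:,:,::-1].astype(int);m=(r[:,:,0]>90)&(r[:,:,1]<.45*r[:,:,0])&(r[:,:,2]<.45*r[:,:,0])
    v,u=np.nonzero(m[y0:y1,x0:x1]);print(len(u),u.min()+x0,u.max()+x0,v.min()+y0,v.max()+y0);return np.array([(u.min()+u.max())/2+x0,(v.min()+v.max())/2+y0])
t=red('pics/t3.png',215,240,245,275);s=red('pics/s3.png',238,285,262,312)
print(t,s,unproj('top',t,.106),unproj('scene',s,.0985))
print(least_squares(lambda p:np.r_[proj('top',[*p,.106])-t,proj('scene',[*p,.0985])-s],[.48,.29]).x)
```

```text
103 224 235 249 260
173 243 256 290 308
[229.5 254.5] [249.5 299. ] [0.47818079 0.29468576 0.106     ] [0.47711866 0.29490141 0.0985    ]
[0.4776979  0.29466501]
```

Request:
carry_out(
  plan=[
    {"tx": -0.04, "ty": 0.015, "tz": 0, "turn": 0, "jaw": 0.45},
    {"tx": -0.04, "ty": 0.015, "tz": 0, "turn": 0, "jaw": 0.45},
    {"tx": -0.04, "ty": 0.015, "tz": 0, "turn": 0, "jaw": 0.45},
    {"tx": -0.031, "ty": 0.015, "tz": 0, "turn": 0, "jaw": 0.45},
    {"tx": 0, "ty": 0, "tz": 0.02, "turn": 0, "jaw": 0.45},
    {"tx": 0, "ty": 0, "tz": 0.025, "turn": 0, "jaw": 0.45},
    {"tx": 0, "ty": 0, "tz": 0, "turn": 0, "jaw": 0.45},
  ],
)

```text
t: 7.22
tcp_pos: [0.4766, 0.2936, 0.16]
ee_rot: [-0.002, -0.579, 0.816, 0.0]
ft_force: [-0.2, -0.7, -0.2]
grip_width: 0.547
grasp_force: 0.0
```

```bash
sed -i 's/\.4787,\.2937,\.094/.4777,.2947,.094/' st.py; python3 st.py
```

```text
t 7.225 q [ 0.5522  0.3693 -0.0524  1.1523 -0.     -0.6821] tcp [0.4766 0.2936 0.16  ] F [-0.2096 -0.7399 -0.2109] T [ 0.0749 -0.0363 -0.04  ] w 0.5471299995713998 0.0
yang 2.805110247600548 z [-0.0027 -0.0017 -1.    ]
knob tool delta [ 0.1514 -0.0615  0.0803]
plunger tool delta [-0.0015 -0.0008  0.066 ]
```

Request:
carry_out(
  plan=[
    {"tx": -0.0015, "ty": -0.0008, "tz": 0.02, "turn": 0, "jaw": 0.45},
    {"tx": 0, "ty": 0, "tz": 0.02, "turn": 0, "jaw": 0.45},
    {"tx": 0, "ty": 0, "tz": 0.015, "turn": 0, "jaw": 0.45},
    {"tx": 0, "ty": 0, "tz": 0.01, "turn": 0, "jaw": 0.45},
    {"tx": 0, "ty": 0, "tz": 0, "turn": 0, "jaw": 0.45},
  ],
)

```text
t: 7.85
tcp_pos: [0.4787, 0.2952, 0.0961]
ee_rot: [-0.0, -0.579, 0.816, 0.0]
ft_force: [0.8, 0.5, -0.2]
grip_width: 0.549
grasp_force: 0.0
```

Request:
carry_out(
  plan=[
    {"tx": 0, "ty": 0, "tz": 0, "turn": 0, "jaw": 0.65},
    {"tx": 0, "ty": 0, "tz": 0, "turn": 0, "jaw": 0.8},
    {"tx": 0, "ty": 0, "tz": 0, "turn": 0, "jaw": 1},
    {"tx": 0, "ty": 0, "tz": 0, "turn": 0, "jaw": 1},
    {"tx": 0, "ty": 0, "tz": 0, "turn": 0, "jaw": 1},
  ],
  newtons=60,
)

```text
t: 8.48
tcp_pos: [0.4791, 0.2957, 0.0972]
ee_rot: [0.001, -0.579, 0.816, 0.0]
ft_force: [-2.3, -0.7, 5.9]
grip_width: 0.271
grasp_force: 58.4
```

```bash
python3 st.py
```

```text
t 8.475 q [ 0.5528  0.4136 -0.1531  1.0031  0.0002 -0.6815] tcp [0.4791 0.2957 0.0972] F [-2.3289 -0.7174  5.8841] T [-0.0251  0.48   -0.0383] w 0.27064318114820984 58.35480118250416
yang 2.8050762541167638 z [ 0.0008  0.0008 -1.    ]
knob tool delta [ 0.1544 -0.0596  0.0171]
plunger tool delta [0.0014 0.001  0.0032]
```

The opening is 23 mm, so the head body is held. Pulling up.

Request:
carry_out(
  plan=[
    {"tx": 0, "ty": 0, "tz": -0.004, "turn": 0, "jaw": 1},
    {"tx": 0, "ty": 0, "tz": -0.004, "turn": 0, "jaw": 1},
    {"tx": 0, "ty": 0, "tz": -0.004, "turn": 0, "jaw": 1},
    {"tx": 0, "ty": 0, "tz": -0.004, "turn": 0, "jaw": 1},
    {"tx": 0, "ty": 0, "tz": -0.003, "turn": 0, "jaw": 1},
    {"tx": 0, "ty": 0, "tz": 0, "turn": 0, "jaw": 1},
    {"tx": 0, "ty": 0, "tz": 0, "turn": 0, "jaw": 1},
  ],
)

```text
t: 9.35
tcp_pos: [0.479, 0.2955, 0.1153]
ee_rot: [0.0, -0.579, 0.816, 0.0]
ft_force: [3.8, 4.4, -10.5]
grip_width: 0.265
grasp_force: 59.2
```

```bash
python3 st.py
```

```text
t 9.35 q [ 0.5527  0.4002 -0.1245  1.0458  0.0001 -0.6815] tcp [0.479  0.2955 0.1153] F [  3.782   4.372 -10.518] T [ 0.8839 -0.6787 -0.0021] w 0.2648392768337983 59.19916351718257
yang 2.80502367742237 z [ 0.0002  0.0003 -1.    ]
knob tool delta [ 0.1542 -0.0596  0.0353]
plunger tool delta [0.0012 0.001  0.0213]
```

Request:
carry_out(
  plan=[
    {"tx": 0, "ty": 0, "tz": -0.001, "turn": 0, "jaw": 1},
    {"tx": 0, "ty": 0, "tz": -0.001, "turn": 0, "jaw": 1},
    {"tx": 0, "ty": 0, "tz": 0, "turn": 0, "jaw": 1},
  ],
  newtons=80,
)

```text
t: 9.72
tcp_pos: [0.479, 0.2955, 0.1173]
ee_rot: [0.0, -0.579, 0.816, 0.0]
ft_force: [3.9, 4.5, -10.0]
grip_width: 0.268
grasp_force: 78.7
```

Request:
carry_out(
  plan=[
    {"tx": 0, "ty": 0, "tz": -0.001, "turn": 0, "jaw": 1},
    {"tx": 0, "ty": 0, "tz": 0, "turn": 0, "jaw": 1},
    {"tx": 0, "ty": 0, "tz": 0, "turn": 0, "jaw": 1},
  ],
)

```text
t: 10.1
tcp_pos: [0.4789, 0.2955, 0.1176]
ee_rot: [-0.0, -0.579, 0.816, 0.0]
ft_force: [6.5, 6.5, -19.6]
grip_width: 0.264
grasp_force: 80.1
```

The force has jumped to 20 N with almost no further motion, so the plunger is at its stop. One check picture before handing in.

Run:
```python
import st
from h import *
b=save('scene','s4.png')[180:360,170:400]
a=save('top','t4.png')[210:300,220:340]
b=cv2.resize(b,(690,540),interpolation=2);cv2.imwrite('pics/s4c.png',b[:,:,::-1])
```

```text
t 10.1 q [ 0.5527  0.399  -0.1202  1.052   0.0001 -0.6815] tcp [0.4789 0.2955 0.1176] F [  6.5066   6.506  -19.6193] T [ 1.2641 -1.3939  0.074 ] w 0.2635629008459276 80.05330207524821
yang 2.8050416204338133 z [-0.0004 -0.0001 -1.    ]
knob tool delta [ 0.1541 -0.0597  0.0376]
plunger tool delta [0.0011 0.0009 0.0236]
```

View pics/s4c.png

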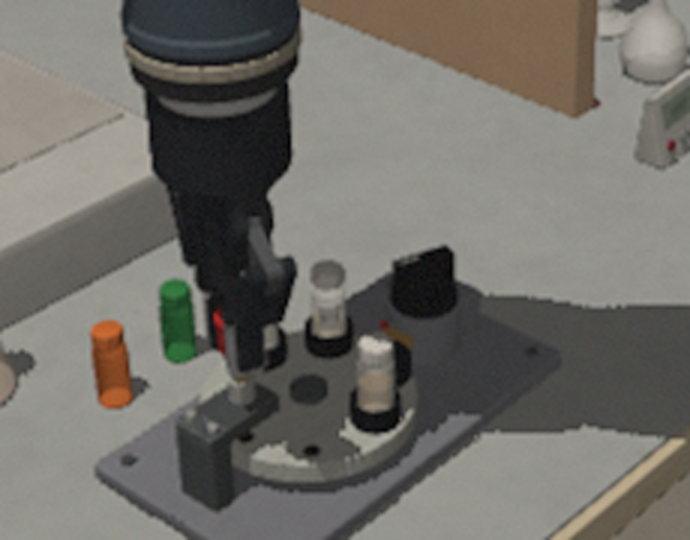

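The picture shows the red head held high at (222,330) with the pin showing at (243,380). The knob at (425,280) is still released and the vials are standing.

```bash
python3 -c "
from bench import finish_job;print(finish_job())"
```

```text
the job is handed in; nothing more can be done
None
```

The job is handed in at about 10 s of the 43 s: the clamp knob was turned 1.2 rad to released and left there, then the plunger was pulled to its stop (about 20 mm) and is still held, with the vials standing and nothing else touched.

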